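# Push the tea box away from the hob, through the gap between two tins

## Task

The cardboard tea box stands too close to the hob. Without gripping or lifting it, push it gently along the worktop with the fingers, away from the hob and through the narrow gap between the two standing tins, until it stands upright just past both of them (by no more than about 5 cm), in line with the gap and clear of both tins. Do not ram it against the tins, and leave the other things where they are.

Things in the scene. Friction and masses are not known exactly. Their poses are not given: they have to be found in the camera images.
- tea_box: closed rectangular cardboard box lying flat near the hob (robot's right), 70 mm (own x) by 134 mm (own y), about 65 mm high. Weighs 0.14 to 0.28 kg and slides easily. Origin at the centre of its underside, z up. It goes through the gap lengthwise, a short end leading.
- tin_near: of two like round tins standing side by side, the one nearer the robot: straight-sided, 57 mm across, 72 mm high, fast to the worktop (it does not move). Origin at the centre of its underside. Its own y axis points straight through the gap, square to the line that joins the tins, away from the hob (about the robot's left); z up.
- tin_far: the other round tin, farther from the robot, of the same size (57 mm across, 72 mm high) and also fast to the worktop. Origin at the centre of its underside. The tins' centres are 134 to 137 mm apart: a clear gap of 77 to 79 mm between their walls, 7 to 9 mm more than the width of the box. Wall cabinets hang 0.47 m above the back of the worktop, from about x = 0.57 m: keep low there.
- salt: bystander, loose, to be left alone: salt shaker, square-shouldered jar with a pale lid, 47x47x98 mm; origin at the centre of its underside
- oil_bottle: bystander, loose, to be left alone: small squat jar with a ribbed screw cap, 48x49x80 mm; origin at the centre of its underside
- steel_cup: bystander, loose, to be left alone: small plain cup, 45 mm across, 41 mm high; origin at the centre of its underside
- mug: bystander, loose, to be left alone: mug with a handle, 78x110x97 mm; origin at the centre of its underside
- bowl: bystander, loose, to be left alone: round bowl, 134 mm across, 60 mm high; origin at the centre of its underside
- teaspoon: bystander, loose, to be left alone: teaspoon lying flat, 135x28x10 mm; origin at the centre of its underside
Mind the look-alikes: they are no part of the job. What is shaped like the tin_far but turquoise is not meant.

How it is judged:
By the outcome, as a careful person would: the job done as asked, in the order asked, and still so for the second after the job is handed in, with the robot touching nothing.
It also fails if it takes over 67 s, if anything falls off the work surface, if the arm or the gripper's body presses on something with over 40 N, if the wrist force passes 120 N, or if a joint passes its speed limit or range.

## Robot

A 6-joint arm with a two-finger parallel gripper is mounted at the origin on a cart in front of the work surface, level with it; the furniture and walls round the work are solid. World frame = base frame: x ahead of the robot, y to its left, z up, the work surface at z = 0. Lengths are in m, angles in rad, forces in N, time in s.
With the tool pointing down it reaches from about 0.35 to 0.925 m from the base axis. Payload 6.4 kg.
Tool frame: the origin (TCP) lies on the centre line of the jaws, within the pads' length; the fingertips stand bot.tcp_to_tips ahead of it and the grasp point (between the pads) lies 2 mm behind it (bot.tcp_to_tips is the distance from the TCP to the fingertips, in m); z points along the fingers, y is the line along which they close (so a half turn about z gives the same grasp; the last joint's range is limited). The gripper opens to 94 mm and grips with 3 to 60 N. Pads are 16 mm wide; open, the fingers measure 119 mm over their backs; the gripper's body (75 mm by 177 mm) begins 78 mm behind the grasp point.
Start: joints at [-1.444, 0.245, 1.558, -0, 1.339, -0.174], TCP at [0.193, -0.621, 0.222] pointing down, gripper open.
Joint ranges: [-3.13, 3.13], [-1.02, 2.26], [0.13, 2.54], [-0.95, 4.09], [0.21, 2.88], [-2.74, 2.74]. Speed limits (rad/s): [2.57, 2.57, 3.14, 3.14, 3.14, 3.14].

## Interface

Orientations are given as a rotation vector (axis times angle).
In Python, from station import monitor, camera, ticket, bot gives the robot as it stands.
- The arm moves only by the tool drive_tool, never from a script. Its argument "rows" is a list that holds one entry, the list of rows, each a list of 5 numbers: the shift along the tool's x, y, z in mm, then the turn about the tool's z in degrees, then the finger opening in mm, from 0 to 94. In form: [[[x, y, z, yaw, fingers], ...]]. A call has 1 to 12 rows; each row shifts and turns the commanded pose from where the row before left it, along the tool's axes as they then stand; what a row does not reach is not made up. A row lasts 1/10 s, in which the tool goes at most 50 mm and 8.59 degrees, less where a joint would pass 70% of its speed; a pose out of reach is approached as far as the arm can. A call is refused whole if a number of a shift passes 50 or a number of a turn 8.59, either way. A call with a gripper value outside its range is refused whole. The fingers move at their own pace and stop on an object; "force" is the grip in N (left out, the last holds). Time passes only in rows, so rows that do not move let the fingers close. It gives the time, the measured TCP pose, the force, the opening and the grip force at its end, in the units of the state.
- monitor.read_state(): the state, without advancing time (a new reading comes with each control period).
- camera(name): name is "side" or "top" or "wrist"; returns a dict with "frame" (480x640x3 uint8, red, green, blue), "depth" (480x640 float32, m along the optical axis (not along the pixel's ray), 0 where there is no reading), "fx", "fy", "cx", "cy" (pixels), "R" (3x3) and "t" (3): a world point X has camera coordinates R X + t; the wrist camera has in their place "hand_eye" (4x4, takes a point from camera to tool coordinates, whose origin is the TCP and whose axes are the flange's). Camera axes: x right, y down, z forward; pixel columns grow to the right and rows downward; lengths in m; the calibration is good to about 2 mm. A picture is of the moment at which its call begins: read the wrist's pose just before it.
- ticket.close_job(): hands the job in; it is judged then, once.
The state is a dict: "t": time; "joint_pos": joint angles; "qvel": joint speeds; "joint_efforts": joint torques, N m; "eef_pos": TCP position; "tool_rot": TCP orientation; "wrist_force": force on the tool from outside, world axes, zero at the start; "moment": the same for the moment, N m; "finger_gap": opening from 0.0 (shut) to 1.0 (fully open); "gripper_force": force on a finger pad.
Only numpy, scipy, OpenCV 4.12 (cv2) and the standard library are available. Lean on these libraries where they do the work, as an engineer would, in place of code of your own. Each camera call takes 0.05 s, during which the arm holds its last target. There are 200 camera calls.

## Working session

There is one attempt and no reset: what is moved stays moved. The work goes in short steps, Python scripts to look and compute and a tool call to move; the robot and the scene stay as the last step left them, time stands still between calls to the robot, and variables do not carry over. Pictures are saved under pics/ and viewed, at most 10 in all, crops included, and the job is handed in when it is done.

Besides the shell and the picture viewer there is one more tool, called as name(argument=value, ...) on one line, values as JSON. drive_tool: Moves the arm, as the interface text tells. Its arguments: {"type":"object","properties":{"rows":{"type":"array","items":{"type":"array","items":{"type":"array","items":{"type":"number"}}}},"force":{"type":"number"}},"required":["rows"]}

```bash
mkdir -p pics; cat > h.py <<'E'
import numpy as np, cv2
from station import monitor, camera, ticket, bot
def pts(c):
    d=c["depth"]; v,u=np.mgrid[:480,:640]
    P=np.stack([(u-c["cx"])/c["fx"]*d,(v-c["cy"])/c["fy"]*d,d],-1)
    W=(P-np.array(c["t"]))@np.array(c["R"])
    W[d==0]=np.nan
    return W
E
python3 - <<'E'
from h import *
s=monitor.read_state(); print(s["t"],s["eef_pos"],s["tool_rot"],bot.tcp_to_tips)
c=camera("top"); np.savez("top.npz",**c)
cv2.imwrite("pics/top.png",c["frame"][:,:,::-1]); W=pts(c)
for p in [(100,100),(100,320),(100,540),(240,100),(240,320),(240,540),(400,100),(400,320),(400,540)]: print(p,W[p].round(3))
E
```

```text
0.0 [ 0.1925032  -0.620253    0.22137719] [-3.10429688e+00 -4.70400010e-01 -4.65936594e-05] 0.017
(100, 100) [0.63  0.325 0.528]
(100, 320) [0.63  0.033 0.522]
(100, 540) [ 0.63  -0.263  0.517]
(240, 100) [0.544 0.547 0.058]
(240, 320) [0.537 0.045 0.07 ]
(240, 540) [ 0.545 -0.475  0.013]
(400, 100) [0.205 0.479 0.128]
(400, 320) [0.236 0.037 0.417]
(400, 540) [ 0.073 -0.829 -0.908]
```

View pics/top.png

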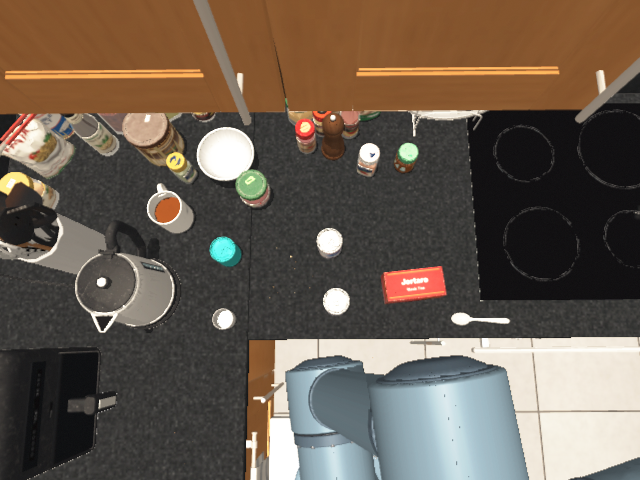

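The top view shows the tins as white lids at about (330,243) and (336,301), the red box at (415,284), and the turquoise look-alike at (225,251). I'll measure the tops by depth.

```bash
cat > m.py <<'E'
from h import *
def box(c,W,umin=0,umax=640):
    hsv=cv2.cvtColor(c["frame"],cv2.COLOR_RGB2HSV).astype(int)
    m=((hsv[...,0]<8)|(hsv[...,0]>172))&(hsv[...,1]>120)&(np.abs(W[...,2]-.065)<.012)&(W[...,0]<.6)
    m=m.astype(np.uint8); n,l,st,_=cv2.connectedComponentsWithStats(m)
    k=1+np.argmax(st[1:,4]); m=cv2.morphologyEx((l==k).astype(np.uint8),cv2.MORPH_CLOSE,np.ones((9,9)))
    P=W[(m>0)&(np.abs(W[...,2]-.065)<.012)]
    r=cv2.minAreaRect((P[:,:2]*1000).astype(np.float32)); q=cv2.boxPoints(r)
    e=q[1]-q[0] if np.linalg.norm(q[1]-q[0])>np.linalg.norm(q[2]-q[1]) else q[2]-q[1]
    if e[1]<0:e=-e
    print("box c",np.round(r[0],1),"size",np.round(r[1],1),"heading from +y toward +x deg",np.degrees(np.arctan2(e[0],e[1])).round(2),"z",np.median(P[:,2]).round(4))
def tin(W,u,v,r=22):
    S=W[v-r:v+r,u-r:u+r].reshape(-1,3); P=S[np.abs(S[:,2]-.072)<.006]
    (c,rad)=cv2.minEnclosingCircle((P[:,:2]*1000).astype(np.float32))
    print("tin",np.round(c,1),"dia",round(2*rad,1),"mean",(P.mean(0)*1000).round(1),len(P)); return np.array(c)
if __name__=="__main__":
    c=camera("top"); W=pts(c); box(c,W); a=tin(W,336,301); b=tin(W,330,243); d=b-a
    print(np.linalg.norm(d),"mid",(a+b)/2,"gap heading from +y to +x",np.degrees(np.arctan2(-d[1],d[0])))
E
python3 m.py
python3 - <<'E'
from h import *
c=camera("side");cv2.imwrite("pics/side.png",c["frame"][:,:,::-1])
from m import box; box(c,pts(c))
t=camera("top")["frame"][200:350,270:490]; cv2.imwrite("pics/crop.png",cv2.resize(t[:,:,::-1],None,fx=3.5,fy=3.5,interpolation=2))
E
```

```text
box c [ 439.  -163.1] size [ 66.9 132.3] heading from +y toward +x deg -5.69 z 0.0646
tin [401.7  11.7] dia 56.3 mean [401.6  11.9  69.8] 518
tin [536.3  25.7] dia 56.9 mean [536.9  25.5  70. ] 466
135.34340850761419 mid [469.03971863  18.71024179] gap heading from +y to +x -5.962904131052345
box c [ 438.3 -166.1] size [ 72.5 127.2] heading from +y toward +x deg -5.91 z 0.0637
```

View pics/crop.png

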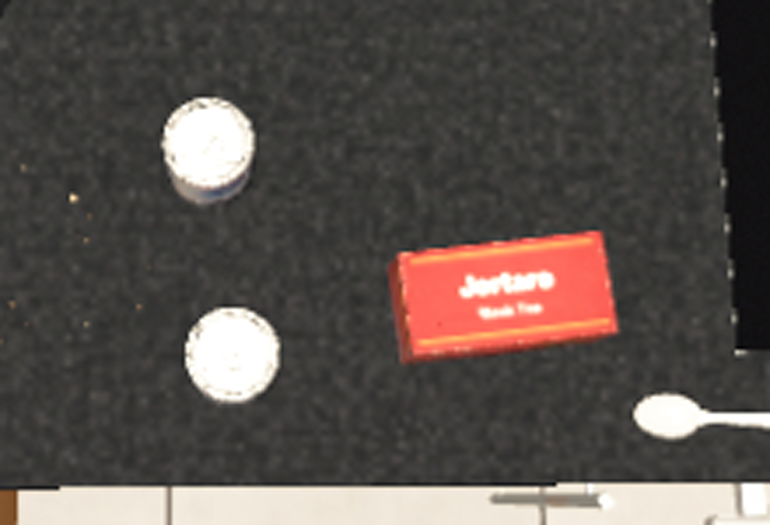

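View pics/side.png

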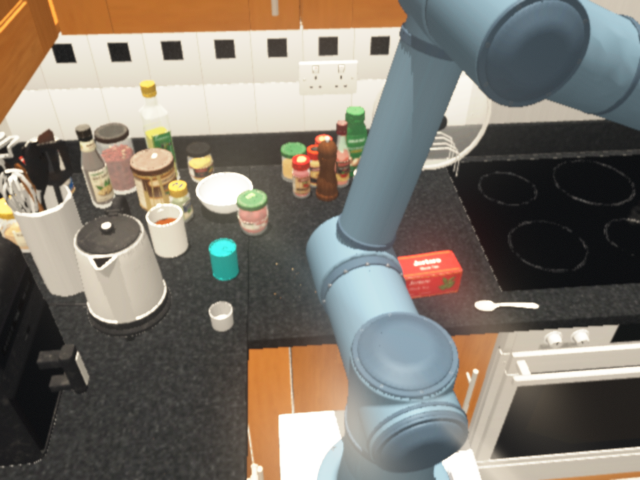

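drive_tool(rows=[[[0, 0, 0, 5.65, 60], [0, 0, 0, 5.65, 60], [20, -36, 0, 0, 60], [20, -36, 0, 0, 60], [20, -36, 0, 0, 60], [20, -36, 0, 0, 60], [20, -36, 0, 0, 60], [20, -36, 0, 0, 60], [20, -36, 0, 0, 60], [20, -36, 0, 0, 60], [20, -36, 0, 0, 60], [0, 0, 0, 0, 60]]])

```text
t: 1.4
eef_pos: [0.3392, -0.2765, 0.2222]
tool_rot: [-3.136, -0.171, -0.001]
wrist_force: [0.3, 0.0, -0.2]
finger_gap: 0.64
gripper_force: 0.0
```

```bash
cat > g.py <<'E'
from h import *
from scipy.spatial.transform import Rotation as Ro
M=np.array([469.,18.7]);a=np.radians(5.96);g=np.array([-np.sin(a),np.cos(a)]);n=np.array([np.cos(a),np.sin(a)])
def st():
    s=monitor.read_state();p=np.array(s["eef_pos"])*1000;R=Ro.from_rotvec(s["tool_rot"]).as_matrix()
    d=p[:2]-M
    print("t",s["t"],"tcp",p.round(1),"along",(d@g).round(1),"lat",(d@n).round(1),"xhead",np.degrees(np.arctan2(R[1,0],R[0,0])).round(2),"F",np.round(s["wrist_force"],1),"gap",s["finger_gap"],"tilt",R[2,2].round(5),"q",np.round(s["joint_pos"],2))
if __name__=="__main__": st()
E
python3 g.py
```

```text
t 1.4 tcp [ 339.2 -276.5  222.2] along -280.1 lat -159.8 xhead 6.23 F [ 0.3  0.  -0.2] gap 0.639646366279268 tilt -1.0 q [-0.94 -0.28  2.08  0.    1.35  0.52]
```

drive_tool(rows=[[[14, -25, 0, 0, 60], [14, -25, 0, 0, 60], [14, -26, 0, 0, 60], [13, -26, 0, 0, 60], [0, 0, 35, 0.2, 60], [0, 0, 35, 0, 60], [0, 0, 35, 0, 60], [0, 0, 30, 0, 60], [0, 0, 25, 0, 60], [0, 0, 20, 0, 60], [0, 0, 15, 0, 60], [0, 0, 0, 0, 60]]])

```text
t: 2.6
eef_pos: [0.3807, -0.1723, 0.0255]
tool_rot: [-3.135, -0.156, 0.006]
wrist_force: [-0.5, 0.2, 0.1]
finger_gap: 0.637
gripper_force: 0.0
```

```bash
python3 g.py; python3 - <<'E'
from h import *
c=camera("side");cv2.imwrite("pics/s2.png",cv2.resize(c["frame"][150:400,250:580,::-1],None,fx=2.2,fy=2.2))
E
```

```text
t 2.6 tcp [ 380.7 -172.3   25.5] along -180.8 lat -107.6 xhead 5.69 F [-0.5  0.2  0.1] gap 0.6367660980381291 tilt -0.99999 q [-0.7  -0.    2.24 -0.    0.91  0.77]
```

View pics/s2.png

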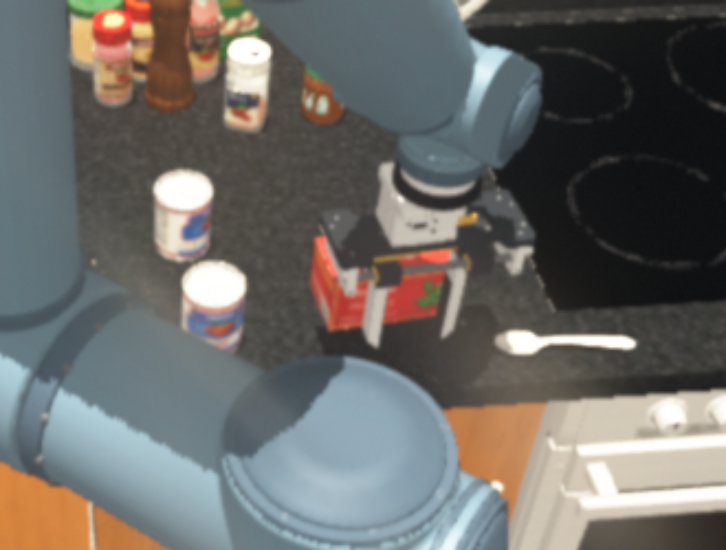

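The fingers stand just in front of the box's near long side, clear of the spoon. I'll push it laterally.

drive_tool(rows=[[[5, 0, 0, 0.1, 60], [5, 0, 0, 0.1, 60], [5, 0, 0, 0, 60], [5, 0, 0, 0, 60], [5, 0, 0, 0, 60], [5, 0, 0, 0, 60], [5, 0, 0, 0, 60], [5, 0, 0, 0, 60], [5, 0, 0, 0, 60], [4, 0, 0, 0, 60], [2, 0, 0, 0, 60], [0, 0, 0, 0, 60]]])

```text
t: 3.85
eef_pos: [0.4335, -0.1679, 0.0274]
tool_rot: [3.138, 0.152, 0.001]
wrist_force: [0.8, 0.1, 0.2]
finger_gap: 0.639
gripper_force: 0.0
```

```bash
python3 g.py; python3 - <<'E'
from h import *
from m import box
for k in ("side","top"):
    c=camera(k); box(c,pts(c))
E
```

```text
t 3.85 tcp [ 433.5 -167.9   27.4] along -181.9 lat -54.7 xhead 5.54 F [0.8 0.1 0.2] gap 0.639188562865433 tilt -1.0 q [-0.61  0.1   2.13  0.    0.91  0.86]
box c [ 453.9 -175.4] size [55.  28.2] heading from +y toward +x deg 2.78 z 0.0619
box c [ 486.4 -118.2] size [40.3 52.2] heading from +y toward +x deg -4.38 z 0.0648
```

drive_tool(rows=[[[3, 0, 0, -0.2, 60], [3, 0, 0, -0.2, 60], [3, 0, 0, 0, 60], [1, 0, 0, 0, 60], [0, 0, 0, 0, 60], [-5, 0, 0, 0, 60], [-20, 0, 0, 0, 60], [-20, 0, -10, 0, 60], [0, 0, -40, 0, 60], [0, 0, -45, 0, 60], [0, 0, -45, 0, 60], [0, 0, -20, 0, 60]]])

```text
t: 5.15
eef_pos: [0.3997, -0.1728, 0.1921]
tool_rot: [3.132, 0.162, 0.01]
wrist_force: [0.8, 0.1, -0.9]
finger_gap: 0.634
gripper_force: 0.0
```

```bash
python3 g.py; python3 - <<'E'
from h import *
from m import box
for k in ("side","top"):
    c=camera(k); box(c,pts(c));cv2.imwrite(f"pics/3{k}.png",c["frame"][:,:,::-1])
E
```

```text
t 5.15 tcp [ 399.7 -172.8  192.1] along -183.3 lat -88.8 xhead 5.93 F [ 0.8  0.1 -0.9] gap 0.6336093021371259 tilt -0.99997 q [-0.67 -0.26  2.12  0.    1.28  0.8 ]
box c [ 485.3 -158.2] size [ 71.1 133.4] heading from +y toward +x deg -6.76 z 0.0634
box c [ 486.6 -152.1] size [ 66.1 122.1] heading from +y toward +x deg -5.69 z 0.0649
```

View pics/3top.png

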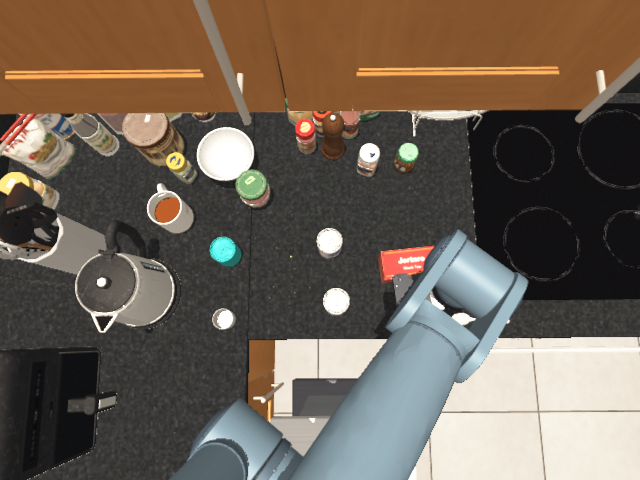

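The box now stands nearly in line with the gap at lateral -2 mm, heading about -6°. The top view shows its left end at about (382,265), with the arm hiding the right end. Next I'll go behind its hob-side end.

drive_tool(rows=[[[22, 23, 0, 0, 40], [22, 23, 0, 0, 40], [22, 22, 0, 0, 40], [21, 22, 0, 0, 40], [0, 0, 0, -8.5, 40], [0, 0, 0, -8.5, 40], [0, 0, 0, -8.5, 40], [0, 0, 0, -8.5, 40], [0, 0, 0, -8.5, 40], [0, 0, 0, -8.5, 40], [0, 0, 0, -8.5, 40], [0, 0, 0, -8.5, 40]]])

```text
t: 6.45
eef_pos: [0.4929, -0.2513, 0.1847]
tool_rot: [-2.501, -1.894, 0.001]
wrist_force: [0.1, -0.3, -0.1]
finger_gap: 0.428
gripper_force: 0.0
```

drive_tool(rows=[[[0, 0, 0, -8.5, 40], [0, 0, 0, -8.5, 40], [0, 0, 0, -5, 40], [0, 0, 0, 0, 40]]])

```text
t: 6.85
eef_pos: [0.493, -0.2513, 0.185]
tool_rot: [-2.101, -2.33, 0.0]
wrist_force: [-0.4, -0.3, -0.8]
finger_gap: 0.428
gripper_force: 0.0
```

```bash
python3 g.py; python3 - <<'E'
from h import *
from m import box
for k in ("side","top"):
    c=camera(k); box(c,pts(c))
E
```

```text
t 6.85 tcp [ 493.  -251.3  185. ] along -271.1 lat -4.2 xhead 95.91 F [-0.4 -0.3 -0.8] gap 0.427787447142422 tilt -0.99999 q [-0.68  0.06  1.84  0.    1.25 -0.78]
box c [ 484.1 -158. ] size [ 70.1 133.2] heading from +y toward +x deg -5.7 z 0.0635
box c [ 486.6 -157.9] size [ 67.2 131.9] heading from +y toward +x deg -6.34 z 0.0648
```

drive_tool(rows=[[[0, 3, 30, 0, 40], [0, 0, 35, 0, 40], [0, 0, 35, 0, 40], [0, 0, 30, 0, 40], [0, 0, 18, 0, 40], [0, 0, 10, 0, 40], [5, 0, 0, 0, 40], [5, 0, 0, 0, 40], [5, 0, 0, 0, 40], [5, 0, 0, 0, 40], [3, 0, 0, 0, 40], [0, 0, 0, 0, 40]]])

```text
t: 8.15
eef_pos: [0.4952, -0.2288, 0.0302]
tool_rot: [2.102, 2.333, 0.0]
wrist_force: [-0.3, -0.8, 0.5]
finger_gap: 0.427
gripper_force: 0.3
```

```bash
python3 g.py; python3 - <<'E'
from h import *
from m import box
for k in ("side","top"):
    c=camera(k); box(c,pts(c))
E
```

```text
t 8.15 tcp [ 495.2 -228.8   30.2] along -248.9 lat 0.3 xhead 95.96 F [-0.3 -0.8  0.5] gap 0.427261696363449 tilt -1.0 q [-0.64  0.26  1.93  0.    0.95 -0.74]
box c [ 483.9 -153.4] size [ 71.9 135.7] heading from +y toward +x deg -2.8 z 0.0635
box c [ 484.9 -140. ] size [ 67.6 106.6] heading from +y toward +x deg -5.51 z 0.0647
```

drive_tool(rows=[[[4, 0, 0, 0, 40], [5, 0, 0, 0, 40], [5, 0, 0, 0, 40], [5, 0, 0, 0, 40], [5, 0, 0, 0, 40], [5, 0, 0, 0, 40], [5, 0, 0, 0, 40], [5, 0, 0, 0, 40], [5, 0, 0, 0, 40], [4, 0, 0, 0, 40], [2, 0, 0, 0, 40], [0, 0, 0, 0, 40]]])

```text
t: 9.45
eef_pos: [0.4892, -0.1784, 0.0292]
tool_rot: [-2.103, -2.333, -0.0]
wrist_force: [-0.3, -0.9, -0.3]
finger_gap: 0.426
gripper_force: 0.1
```

```bash
python3 g.py; python3 - <<'E'
from h import *
from m import box
for k in ("side","top"):
    c=camera(k); box(c,pts(c))
t=c["frame"][200:350,270:490]; cv2.imwrite("pics/crop4.png",cv2.resize(t[:,:,::-1],None,fx=3.5,fy=3.5,interpolation=2))
E
```

```text
t 9.45 tcp [ 489.2 -178.4   29.2] along -198.2 lat -0.4 xhead 95.94 F [-0.3 -0.9 -0.3] gap 0.42554087938137 tilt -1.0 q [-0.57  0.22  1.99  0.    0.94 -0.67]
box c [ 479.2 -104.5] size [ 69.5 135.9] heading from +y toward +x deg -5.86 z 0.0636
box c [479.1 -86.4] size [66.7 99.6] heading from +y toward +x deg -5.47 z 0.0647
```

View pics/crop4.png

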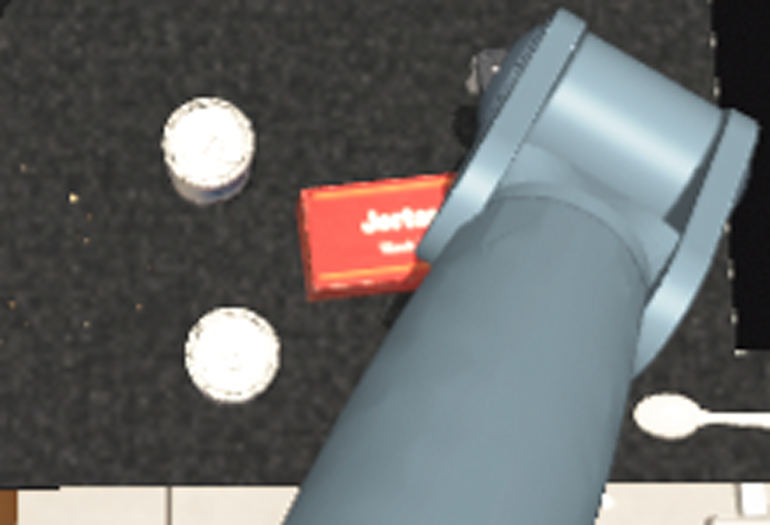

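```bash
cat > lat.py <<'E'
from g import *
def run(names=("top",)):
  for k in names:
    c=camera(k);W=pts(c)*1000; D=W[...,:2]-M; al=D@g; la=D@n
    hs=cv2.cvtColor(c["frame"],cv2.COLOR_RGB2HSV).astype(int)
    red=((hs[...,0]<12)|(hs[...,0]>168))&(hs[...,1]>90)&(abs(la)<60)&(al>-260)&(al<200)&(W[...,2]>58)&(W[...,2]<72)
    f=np.nanmax(al[red]); r=np.nanmin(al[red]); print(k,"front",f.round(1),"rear",r.round(1))
    for a0 in np.arange(r,f,12):
        s=la[red&(al>=a0)&(al<a0+12)]
        if len(s)>20: print(int(a0),"lat",s.min().round(1),s.max().round(1),"mid",((s.min()+s.max())/2).round(1))
    for t,sg in((np.array([401.7,11.7]),1),(np.array([536.3,25.7]),-1)):
        p=(abs(W[...,2]-71)<5)&(np.linalg.norm(W[...,:2]-t,axis=-1)<33)
        if p.sum()>50: print("tin inner lat",(la[p].max() if sg>0 else la[p].min()).round(1),p.sum())
if __name__=="__main__": run(("top","side"))
E
python3 lat.py
```

```text
top front -56.1 rear -155.8
-155 lat 14.6 32.8 mid 23.7
-143 lat 9.2 32.2 mid 20.7
-131 lat -33.1 32.3 mid -0.4
-119 lat -34.2 32.3 mid -0.9
-107 lat -33.3 31.5 mid -0.9
-95 lat -33.1 33.1 mid -0.0
-83 lat -33.1 31.6 mid -0.8
-71 lat -33.0 32.7 mid -0.1
-59 lat -32.6 30.8 mid -0.9
tin inner lat -40.0 510
tin inner lat 38.8 479
side front -55.6 rear -188.2
-188 lat -37.2 31.8 mid -2.7
-176 lat -35.5 36.8 mid 0.6
-164 lat -37.6 31.4 mid -3.1
-152 lat -35.9 32.0 mid -1.9
-140 lat -35.3 30.7 mid -2.3
-128 lat -36.9 33.7 mid -1.6
-116 lat -36.5 33.1 mid -1.7
-104 lat -36.1 30.9 mid -2.6
-92 lat -34.4 32.9 mid -0.8
-80 lat -35.6 31.4 mid -2.1
-68 lat -37.2 30.0 mid -3.6
tin inner lat -39.3 443
tin inner lat 36.2 360
```

Both cameras agree the box is centred in the gap to within 1 mm. Pushing on.

drive_tool(rows=[[[4, 0, 0, 0, 40], [5, 0, 0, 0, 40], [5, 0, 0, 0, 40], [5, 0, 0, 0, 40], [5, 0, 0, 0, 40], [5, 0, 0, 0, 40], [5, 0, 0, 0, 40], [5, 0, 0, 0, 40], [5, 0, 0, 0, 40], [4, 0, 0, 0, 40], [2, 0, 0, 0, 40], [0, 0, 0, 0, 40]]])

```text
t: 10.85
eef_pos: [0.4843, -0.129, 0.0295]
tool_rot: [-2.103, -2.333, -0.0]
wrist_force: [0.0, -0.3, -0.6]
finger_gap: 0.43
gripper_force: 0.0
```

```bash
python3 g.py; python3 lat.py
```

```text
t 10.85 tcp [ 484.3 -129.    29.5] along -148.5 lat -0.1 xhead 95.94 F [ 0.  -0.3 -0.6] gap 0.430426608607622 tilt -1.0 q [-0.49  0.18  2.04  0.    0.93 -0.59]
top front -6.3 rear -98.3
-98 lat 13.6 32.1 mid 22.8
-86 lat -4.2 32.6 mid 14.2
-74 lat -33.0 33.0 mid 0.0
-62 lat -32.7 31.8 mid -0.5
-50 lat -33.3 32.7 mid -0.3
-38 lat -32.4 32.2 mid -0.1
-26 lat -32.6 32.5 mid -0.0
-14 lat -32.0 32.2 mid 0.1
tin inner lat -39.8 517
tin inner lat 39.8 475
side front -5.9 rear -137.5
-137 lat -33.2 29.5 mid -1.9
-125 lat -35.9 31.1 mid -2.4
-113 lat -35.2 30.8 mid -2.2
-101 lat -37.2 31.6 mid -2.8
-89 lat -33.6 29.7 mid -2.0
-77 lat -36.4 29.8 mid -3.3
-65 lat -39.5 30.3 mid -4.6
-53 lat -35.7 31.7 mid -2.0
-41 lat -35.1 31.1 mid -2.0
-29 lat -36.5 32.1 mid -2.2
-17 lat -33.8 41.5 mid 3.8
tin inner lat -38.8 455
tin inner lat 36.7 365
```

Still centred with the front end inside the gap, so I'll continue.

drive_tool(rows=[[[4, 0, 0, 0, 40], [5, 0, 0, 0, 40], [5, 0, 0, 0, 40], [5, 0, 0, 0, 40], [5, 0, 0, 0, 40], [5, 0, 0, 0, 40], [5, 0, 0, 0, 40], [5, 0, 0, 0, 40], [5, 0, 0, 0, 40], [5, 0, 0, 0, 40], [5, 0, 0, 0, 40], [3, 0, 0, 0, 40]]])

```text
t: 12.15
eef_pos: [0.4784, -0.0723, 0.0295]
tool_rot: [2.103, 2.334, -0.0]
wrist_force: [0.3, -2.1, 1.8]
finger_gap: 0.427
gripper_force: 1.1
```

```bash
python3 g.py; python3 lat.py|grep -v side | head -14
```

```text
t 12.15 tcp [478.4 -72.3  29.5] along -91.5 lat -0.1 xhead 95.95 F [ 0.3 -2.1  1.8] gap 0.42699152610605184 tilt -1.0 q [-0.38  0.14  2.08 -0.    0.92 -0.49]
top front 50.5 rear -26.0
-25 lat 14.4 33.0 mid 23.7
-13 lat -15.1 32.8 mid 8.9
-1 lat -32.2 31.6 mid -0.3
10 lat -32.9 32.5 mid -0.2
22 lat -32.4 31.8 mid -0.3
34 lat -32.5 32.3 mid -0.1
46 lat -32.3 31.7 mid -0.3
tin inner lat -41.5 117
tin inner lat 39.8 481
-79 lat -35.9 31.9 mid -2.0
-67 lat -35.4 30.6 mid -2.4
-55 lat -34.5 32.4 mid -1.0
-43 lat -36.9 31.9 mid -2.5
```

drive_tool(rows=[[[4, 0, 0, 0, 40], [5, 0, 0, 0, 40], [5, 0, 0, 0, 40], [5, 0, 0, 0, 40], [5, 0, 0, 0, 40], [5, 0, 0, 0, 40], [5, 0, 0, 0, 40], [5, 0, 0, 0, 40], [5, 0, 0, 0, 40], [5, 0, 0, 0, 40], [5, 0, 0, 0, 40], [3, 0, 0, 0, 40]]])

```text
t: 13.45
eef_pos: [0.4725, -0.0155, 0.0295]
tool_rot: [-2.103, -2.334, -0.0]
wrist_force: [0.1, -1.0, -0.9]
finger_gap: 0.429
gripper_force: 0.4
```

```bash
python3 g.py; python3 lat.py|grep -v side | head -14
```

```text
t 13.45 tcp [472.5 -15.5  29.5] along -34.4 lat -0.1 xhead 95.95 F [ 0.1 -1.  -0.9] gap 0.429262885130957 tilt -1.0 q [-0.27  0.11  2.11  0.    0.92 -0.38]
top front 107.2 rear 46.5
46 lat 11.3 32.7 mid 22.0
58 lat -27.3 33.2 mid 2.9
70 lat -32.5 32.9 mid 0.2
82 lat -32.3 32.2 mid -0.0
94 lat -32.4 33.4 mid 0.5
-20 lat -34.5 43.9 mid 4.7
-8 lat -41.7 40.3 mid -0.7
3 lat -45.0 28.1 mid -8.5
15 lat -50.5 31.0 mid -9.7
27 lat -35.5 33.1 mid -1.2
39 lat -37.1 33.7 mid -1.7
51 lat -35.1 32.7 mid -1.2
63 lat -34.6 33.2 mid -0.7
```

drive_tool(rows=[[[4, 0, 0, 0, 40], [5, 0, 0, 0, 40], [5, 0, 0, 0, 40], [5, 0, 0, 0, 40], [5, 0, 0, 0, 40], [5, 0, 0, 0, 40], [5, 0, 0, 0, 40], [5, 0, 0, 0, 40], [5, 0, 0, 0, 40], [5, 0, 0, 0, 40], [5, 0, 0, 0, 40], [4, 0, 0, 0, 40]]])

```text
t: 14.75
eef_pos: [0.4666, 0.0421, 0.0296]
tool_rot: [2.103, 2.333, 0.0]
wrist_force: [0.3, -2.5, 1.8]
finger_gap: 0.426
gripper_force: 1.1
```

drive_tool(rows=[[[5, 0, 0, 0, 40], [5, 0, 0, 0, 40], [4, 0, 0, 0, 40], [2, 0, 0, 0, 40], [0, 0, 0, 0, 40], [0, 0, 0, 0, 40]]])

```text
t: 15.35
eef_pos: [0.4644, 0.0579, 0.0291]
tool_rot: [-2.103, -2.332, 0.0]
wrist_force: [-0.3, 0.4, 0.2]
finger_gap: 0.423
gripper_force: 0.0
```

```bash
python3 g.py; python3 lat.py
```

```text
t 15.35 tcp [464.4  57.9  29.1] along 39.5 lat -0.5 xhead 95.92 F [-0.3  0.4  0.2] gap 0.42349091351363316 tilt -1.0 q [-0.12  0.1   2.12  0.    0.92 -0.22]
top front 181.3 rear 140.8
140 lat -9.8 32.5 mid 11.4
152 lat -32.3 33.7 mid 0.7
164 lat -32.1 32.3 mid 0.1
176 lat -30.6 32.7 mid 1.0
tin inner lat -43.3 229
tin inner lat 53.9 59
side front 181.6 rear 53.5
53 lat -38.1 24.0 mid -7.1
65 lat -34.5 30.1 mid -2.2
77 lat -35.5 33.8 mid -0.9
89 lat -36.2 34.6 mid -0.8
101 lat -38.0 31.4 mid -3.3
113 lat -35.1 33.8 mid -0.7
125 lat -36.1 30.0 mid -3.0
137 lat -36.1 30.1 mid -3.0
149 lat -37.9 32.5 mid -2.7
161 lat -36.0 29.7 mid -3.1
173 lat -34.7 31.0 mid -1.9
tin inner lat -39.8 456
tin inner lat 41.2 119
```

drive_tool(rows=[[[-5, 0, 0, 0, 40], [-10, 0, 0, 0, 40], [0, 0, -25, 0, 40], [0, 0, -40, 0, 40], [0, 0, -40, 0, 40], [0, 0, -40, 0, 40], [-40, 0, 0, 0, 40], [-45, 0, 0, 0, 40], [-45, 0, 0, 0, 40], [-45, 0, 0, 0, 40], [-45, 0, 0, 0, 40], [-40, 0, 0, 0, 40]]])

```text
t: 16.65
eef_pos: [0.4929, -0.2189, 0.1745]
tool_rot: [2.105, 2.332, -0.0]
wrist_force: [0.3, 0.2, 0.7]
finger_gap: 0.428
gripper_force: 0.0
```

```bash
python3 g.py; python3 lat.py; python3 - <<'E'
from h import *
from m import box
c=camera("top");box(c,pts(c));cv2.imwrite("pics/end.png",c["frame"][:,:,::-1])
E
```

```text
t 16.65 tcp [ 492.9 -218.9  174.5] along -238.8 lat -0.9 xhead 95.84 F [0.3 0.2 0.7] gap 0.42845517017274726 tilt -1.0 q [-0.63  0.04  1.88 -0.    1.22 -0.73]
top front 181.4 rear 50.4
50 lat -32.5 32.4 mid -0.0
62 lat -32.2 31.9 mid -0.2
74 lat -32.8 32.5 mid -0.1
86 lat -33.1 32.5 mid -0.3
98 lat -32.6 33.2 mid 0.3
110 lat -33.2 33.4 mid 0.1
122 lat -32.9 32.0 mid -0.5
134 lat -32.5 33.5 mid 0.5
146 lat -32.8 32.3 mid -0.3
158 lat -32.7 33.0 mid 0.2
170 lat -31.3 32.3 mid 0.5
tin inner lat -40.0 514
tin inner lat 39.7 475
side front 124.4 rear 50.1
50 lat -35.6 30.7 mid -2.5
62 lat -36.0 33.5 mid -1.3
74 lat -35.6 33.4 mid -1.1
86 lat -35.1 32.2 mid -1.5
98 lat -37.0 29.3 mid -3.9
110 lat -35.1 31.6 mid -1.7
tin inner lat -38.6 456
tin inner lat 36.5 356
box c [456.6 133.9] size [ 67.2 131.3] heading from +y toward +x deg -5.64 z 0.0649
```

View pics/end.png

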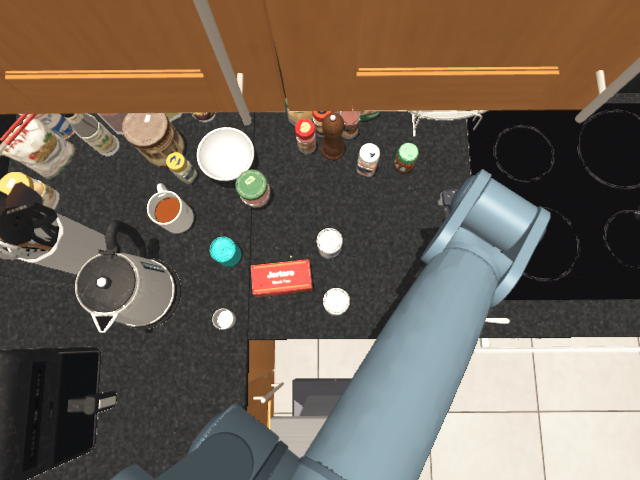

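The box at (281,278) stands about 20 mm past the tins at (330,243) and (336,301), in line with the gap. The other things in view are where they were, and the arm is clear.

```bash
python3 -c "
from station import ticket; print(ticket.close_job())"
```

```text
the job is handed in; nothing more can be done
None
```

The tea box was pushed through the gap without touching either tin as far as the cameras and wrist force showed; it stands upright about 2 cm past both tins, in line with the gap and centred to within about 1 mm, and the job is handed in at about 17 s of the 67 s allowed.

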